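# Index the setting-press table one station on and lock it

## Task

The six-station index table of the little setting press must go one station on: pull its locking bolt out by the black knob, push the table round anticlockwise (seen from above) by a stud until the spring pawl drops in behind the next tooth, then draw it back so that this tooth bears firmly on the pawl, with about 10 N for a moment. That lines the slot up: now push the bolt fully home again, pressing it too with about 10 N for a moment, and let go. Feel your way, for 25 N on the pawl or on the bolt's nose would spoil them, and leave the other things on the bench where they lie.

Things in the scene. Friction and masses are not known exactly. Their poses are not given: they have to be found in the camera images.
- index_base: fixed round grey base, 240 mm across, 12 high. Origin on the table's axis at bench height, z up, x away from the operator to the press column (120 mm behind the axis, 179 high; its arm, over 112 mm up, ends 47 mm behind the axis; nothing overhangs the front half). Angles below are counted anticlockwise from this x axis
- index_table (a joint): table angle, rad, grows anticlockwise from above; about 0 (locked at a station) at the start. A tooth bears on the pawl at each multiple of 1.0472; next station = 1.0472. Turns stiffly (1.5 N at a stud), stays where left; up to about 7 N at a stud carries it over the pawl, which then drops in by itself and keeps it from turning back past the station
- stud (a point): point on the axis of one of six upright round steel studs that turn the table, 80 mm above the bench; 11 mm thick, from 42 to 95 mm above the bench, 78 mm from the table's axis, at the angle of 150 degrees (front left) when the table reads 0; five more like it every 60 degrees, midway between the nests
- pawl (a joint): angle of the spring pawl, rad: 0 dropped in behind a tooth, about 0.2 riding over a tooth tip. It sits low under the plate at the front right (nose at the angle of 235 degrees, 81 mm from the axis, 22 mm above the bench) and need not be touched
- pawl_nose: rounded nose of the pawl, 5 mm thick, 8 mm high, that catches the teeth; the body's origin lies on the pawl's pivot at bench height
- ratchet_wheel: dark six-toothed ratchet wheel, 172 mm across, under the plate and fixed to it; origin on the axis at bench height. Each tooth has a 25 degree ramp and a radial face 8 mm deep
- index_plate: aluminium plate of the table, 188 mm across, top 42 mm above the bench, with the studs; six steel nests (32 mm across, 60 mm from the axis; with the watch movements in them 54 mm above the bench); outside each nest a radial slot for the bolt in the rim, 12 mm wide, 12 deep. Origin on the axis at bench height, turns with the table
- bolt (a joint): slide of the locking bolt, m: 0 when its nose is on the bottom of a slot (home), grows as it is pulled out radially, at the angle of 120 degrees; clear of the plate from 0.0125, outer stop 0.018. About 3 N of friction, stays where left. Starts in its slot, 0 to 3 mm short of home. The tapered nose enters a slot up to 2.5 mm off sideways, else it jams on the rim
- bolt_knob (a point): centre of the bolt's black upright cylindrical knob, 78 mm above the bench: 17.6 mm thick, from 58 to 96 mm above the bench, 137 mm from the table's axis at the angle of 120 degrees when home. Under it a 9 mm neck and the bolt's head (22 x 20 mm, top 43 mm up); the fixed housing, top 49 mm up, ends 122 mm from the axis
- bolt_nose: steel nose of the bolt, 9.6 mm wide, that enters a slot of the plate; the body's origin is that of the base, shifted with the bolt
- magnifier_arm: bench magnifier of the room, fixed: its bar and lens hang 0.5 m above the bench at about x = 0.6 m, y = -0.05 to -0.35 m, to the right of the index table, in the way of an arm that swings round with its wrist far out; origin on the bench below it
- eyeglass: black conical eye loupe, 36 mm across and 39 mm high, standing on the bench beside the fixture; origin at the centre of its underside
- brass_tin: round tin with lid, 36 mm across and 20 mm high, on the bench to the left of the fixture; origin at the centre of its underside
- small_driver: small screwdriver lying on the bench to the right of the fixture, 92 mm long and 12 mm thick; origin at the middle of its underside, long axis y
- clamp_holder: small brass movement clamp, 30 x 60 x 16 mm, on the bench behind and to the right of the fixture; origin at the centre of its underside
- sliding_calliper: steel calliper lying on the bench at the front left, 50 x 150 x 14 mm; origin at the middle of its underside, long axis y
- blue_pencil: pencil lying near the front edge of the bench, 153 mm long and 7 mm thick; origin at the middle of its underside, long axis y

How it is judged:
By the outcome, as a careful person would: the job done as asked, in the order asked, and still so for the second after the job is handed in, with the robot touching nothing.
It also fails if it takes over 67 s, if anything falls off the work surface, if the arm or the gripper's body presses on something with over 40 N, if the wrist force passes 120 N, or if a joint passes its speed limit or range.

## Robot

A 6-joint arm with a two-finger parallel gripper is mounted at the origin on a cart in front of the work surface, level with it; the furniture and walls round the work are solid. World frame = base frame: x ahead of the robot, y to its left, z up, the work surface at z = 0. Lengths are in mm, angles in rad, forces in N, time in s.
With the tool pointing down it reaches from about 300 to 775 mm from the base axis. Payload 14.6 kg.
Tool frame: the origin (TCP) lies at the very end of the fingers, on their centre line; the grasp point (between the pads) lies 19 mm behind it; z points along the fingers, y is the line along which they close (so a half turn about z gives the same grasp; the last joint's range is limited). The gripper opens to 94 mm and grips with 3 to 60 N. Pads are 16 mm wide; open, the fingers measure 119 mm over their backs; the gripper's body (75 mm by 177 mm) begins 78 mm behind the grasp point.
Start: joints at [1.154, 0.3, 1.521, -0, 1.321, -0.067], TCP at [188.487, 516.683, 205.446] pointing down, gripper open.
Joint ranges: [-3.03, 3.03], [-0.79, 2.21], [0.23, 2.52], [-1.04, 4.18], [0, 3.07], [-2.55, 2.55]. Speed limits (rad/s): [2.22, 2.22, 2.57, 3.14, 3.14, 3.14].

## Interface

Orientations are given as [roll, pitch, yaw] about the fixed x, y, z axes, in that order (R = Rz(yaw) Ry(pitch) Rx(roll)).
In Python, from cell import manip, camera, get_calibration gives the robot as it stands.
- The arm moves only by the tool arm_command, never from a script. Its argument "targets" is a list of rows, each an object of numbers: "hand": the opening, from -1 (shut) to 1 (fully open), so that 0 is half open; "x", "y", "z": the shift along the tool's x, y, z in m; "yaw": the turn about the tool's z in rad. In form: [{"hand": .., "x": .., "y": .., "z": .., "yaw": ..}, ...]. A call has 1 to 10 rows; each row shifts and turns the commanded pose from where the row before left it, along the tool's axes as they then stand; what a row does not reach is not made up. A row lasts 1/10 s, in which the tool goes at most 50 mm and 8.59 degrees, less where a joint would pass 70% of its speed; a pose out of reach is approached as far as the arm can. A call is refused whole if a number of a shift passes 0.05 or a number of a turn 0.15, either way. A call with a gripper value outside its range is refused whole. The fingers move at their own pace and stop on an object; "newtons" is the grip in N (left out, the last holds). Time passes only in rows, so rows that do not move let the fingers close. It gives the time, the measured TCP pose, the force, the opening and the grip force at its end, in the units of the state.
- manip.read_state(): the state, without advancing time (a new reading comes with each control period).
- camera(name): name is "scene" or "top" or "wrist"; returns the picture (400x640x3 uint8, red, green, blue); there is no depth.
- get_calibration(name): a dict with "K" (3x3 intrinsics, pixels), "cam_to_world" (4x4, takes a point from camera to world coordinates). Camera axes: x right, y up, looking along -z (the intrinsics and any distortion apply to the point x, -y, -z); pixel columns grow to the right and rows downward; lengths in mm; the calibration is good to about 2 mm. A picture is of the moment at which its call begins: read the wrist's pose just before it. get_calibration takes no time and is no camera call; for the wrist camera it gives the pose at the moment of the call.
- manip.sign_off(): hands the job in; it is judged then, once.
The state is a dict: "clock": time; "joints": joint angles; "qd": joint speeds; "effort": joint torques, N m; "eef_pos": TCP position; "eef_rot": TCP orientation; "wrist_force": force on the tool from outside, world axes, zero at the start; "moment": the same for the moment, N m; "finger_gap": finger opening in mm; "finger_force": force on a finger pad.
Only numpy, scipy, OpenCV 4.12 (cv2) and the standard library are available. Lean on these libraries where they do the work, as an engineer would, in place of code of your own. Each camera call takes 0.05 s, during which the arm holds its last target. There are 200 camera calls.

## Working session

There is one attempt and no reset: what is moved stays moved. The work goes in short steps, Python scripts to look and compute and a tool call to move; the robot and the scene stay as the last step left them, time stands still between calls to the robot, and variables do not carry over. Pictures are saved under pics/ and viewed, at most 10 in all, crops included, and the job is handed in when it is done.

Besides the shell and the picture viewer there is one more tool, called after "Request:" in YAML: its name, and indented under it one key for each argument. arm_command: Moves the arm, as the interface text tells. Its arguments: {"type":"object","properties":{"targets":{"type":"array"},"newtons":{"type":"number"}},"required":["targets"]}

```bash
mkdir -p pics
python3 - <<'E'
from cell import manip, camera, get_calibration
import cv2,numpy as np
print(manip.read_state())
for n in ("scene","top"):
    im=camera(n); cv2.imwrite(f"pics/{n}0.png",im[:,:,::-1])
    c=get_calibration(n); print(n,np.round(c["K"],1).tolist(),np.round(c["cam_to_world"],3).tolist(),c.keys())
a=cv2.imread("pics/scene0.png");b=cv2.imread("pics/top0.png")
E
```

```text
{'clock': 0.0, 'joints': array([ 1.15439049e+00,  3.00433533e-01,  1.52158291e+00, -2.70095035e-05,
        1.32069864e+00, -6.66181568e-02]), 'qd': array([-0.00026121,  0.00091983,  0.00093873,  0.00060931,  0.00053811,
        0.00078225]), 'effort': array([ 1.95112414e-03, -5.31812847e+01, -3.52731800e+01,  7.09411665e-02,
        2.43060436e-02, -8.87274109e-05]), 'eef_pos': array([188.3961108 , 516.44670417, 204.90616411]), 'eef_rot': array([-3.14047098e+00, -4.86149279e-05,  2.79181164e+00]), 'wrist_force': array([ 0.60325592, -0.24390241,  0.26952324]), 'moment': array([ 0.02034436, -0.02167104, -0.00883585]), 'finger_force': 0.0, 'finger_gap': 93.8155181719852}
scene [[375.4, 0.0, 319.5], [0.0, 375.4, 200.0], [0.0, 0.0, 1.0]] [[0.602, 0.538, -0.589, 8.589], [-0.798, 0.403, -0.448, -318.815], [-0.004, 0.74, 0.672, 741.341], [0.0, 0.0, 0.0, 1.0]] dict_keys(['K', 'cam_to_world'])
top [[516.5, 0.0, 317.5], [0.0, 516.5, 196.1], [0.0, 0.0, 1.0]] [[-0.014, 0.997, -0.071, 452.964], [-1.0, -0.013, 0.01, 129.529], [0.009, 0.071, 0.997, 1450.824], [0.0, 0.0, 0.0, 1.0]] dict_keys(['K', 'cam_to_world'])
```

View pics/top0.png

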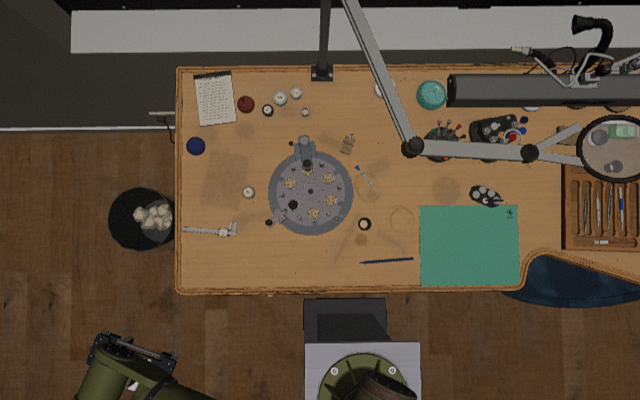

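View pics/scene0.png

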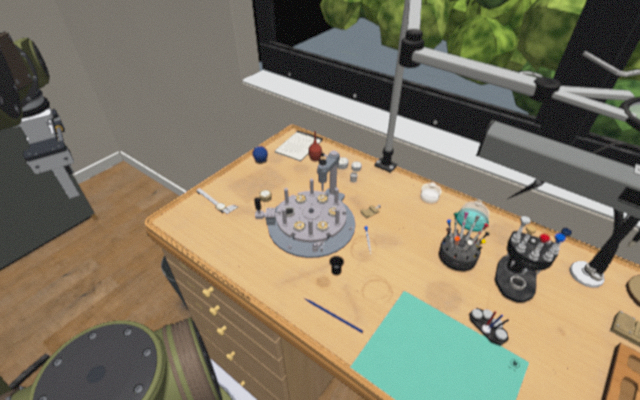

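The top view shows the fixture centred near (311,191), its column at (305,150) and the knob at (269,223). The scene view has the knob near (258,203). I'll enlarge both.

Run:
```python
import cv2,numpy as np
a=cv2.imread("pics/top0.png")[140:240,255:365]; b=cv2.imread("pics/scene0.png")[150:265,245:365]
f=lambda i,s:cv2.resize(i,s,interpolation=cv2.INTER_CUBIC)
cv2.imwrite("pics/crop0.png",np.hstack([f(a,(440,400)),f(b,(360,345)) if 0 else cv2.copyMakeBorder(f(b,(360,345)),0,55,0,0,0)]))
```

```text
(no output)
```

View pics/crop0.png

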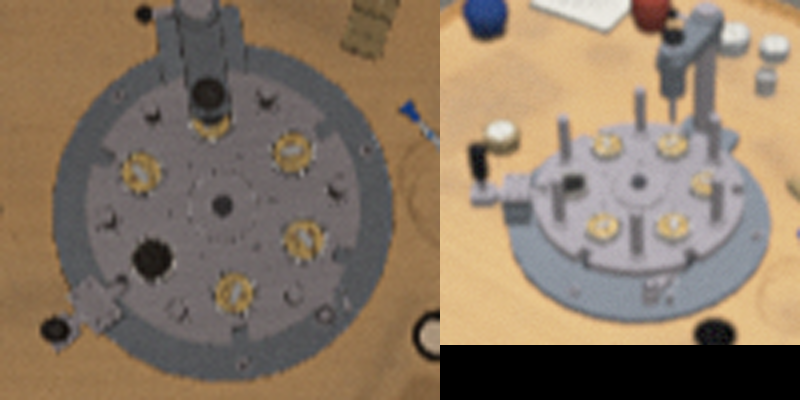

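```bash
cat > h.py <<'E'
import numpy as np, cv2
from cell import manip,camera,get_calibration
def ray(c,uv,z):
    K=np.array(c["K"]);T=np.array(c["cam_to_world"])
    p=np.linalg.inv(K)@[uv[0],uv[1],1]; d=T[:3,:3]@[p[0],-p[1],-p[2]]
    o=T[:3,3]; return (o+d*(z-o[2])/d[2])
def proj(c,P):
    K=np.array(c["K"]);T=np.array(c["cam_to_world"])
    q=T[:3,:3].T@(np.array(P,float)-T[:3,3]); p=K@[q[0],-q[1],-q[2]]; return p[:2]/p[2]
E
python3 - <<'E'
from h import *
c=get_calibration("top");s=get_calibration("scene")
px=lambda u,v:(255+(u+.5)/4-.5,140+(v+.5)/4-.5)
nest=[ray(c,px(*p),54) for p in [(294,152),(142,172),(236,294),(304,241)]]
A=np.array([60*0-60,60,180,240])
# fit centre & yaw (r=60)
ang=np.radians([-60,60,180,240])
from scipy.optimize import least_squares
N=np.array(nest)[:,:2]
g=lambda p:(N-np.c_[p[0]+60*np.cos(ang+p[2]),p[1]+60*np.sin(ang+p[2])]).ravel()
r=least_squares(g,[*N.mean(0),0]);print(r.x,np.degrees(r.x[2]),np.round(r.fun,1))
k=ray(c,px(55,330),96);print("knob",k,"rel",np.hypot(*(k[:2]-r.x[:2])),np.degrees(np.arctan2(*(k[:2]-r.x[:2])[::-1])))
x=r.x
for a,rr,z in [(120,137,96),(150,78,95),(210,78,95),(90,78,95)]:
    t=x[2]+np.radians(a);P=[x[0]+rr*np.cos(t),x[1]+rr*np.sin(t),z];print(a,P,proj(c,P),proj(s,P))
for uv,z in [((222,210),12)]:print("base",ray(c,px(*uv),z))
print("tin",ray(c,(249,192),20),"cal",ray(c,(232,229),14))
w=get_calibration("wrist");print(np.round(w["cam_to_world"],2),w["K"])
E
```

```text
[5.65967038e+02 1.34121847e+02 1.14980583e-01] 6.587902142875842 [ 0.5 -0.2  0.2  0.  -0.1 -0.7 -0.6  0.9]
knob [482.73328736 245.38087721  96.        ] rel 138.9475765927028 126.80044960975312
120 [np.float64(484.30745497930104), np.float64(244.12508562212116), 96] [268.85055727 221.51651954] [257.24844156 198.02497991]
150 [np.float64(494.3887193875448), np.float64(165.11449659602889), 95] [298.99824404 217.25783881] [283.01882549 208.82460623]
210 [np.float64(503.3374565732404), np.float64(87.6295296490052), 95] [328.47205062 213.43950391] [309.62800514 220.01509444]
90 [np.float64(557.0183005822171), np.float64(211.60681380414354), 95] [281.04662052 193.69122707] [285.36672358 188.53620202]
base [566.68424881 135.40176865  12.        ]
tin [568.67771635 304.98812006  20.        ] cal [466.90342936 353.27762747  14.        ]
[[ 3.4000e-01 -9.1000e-01 -2.2000e-01  1.2499e+02]
 [ 9.4000e-01  3.3000e-01  8.0000e-02  5.3988e+02]
 [-0.0000e+00 -2.3000e-01  9.7000e-01  3.8524e+02]
 [ 0.0000e+00  0.0000e+00  0.0000e+00  1.0000e+00]] [[316.01503899   0.         318.7752436 ]
 [  0.         316.01503899 202.65313422]
 [  0.           0.           1.        ]]
```

Request:
arm_command:
  targets:
    - {"hand":0,"x":-0.0369,"y":-0.0153,"z":0,"yaw":0}
    - {"hand":0,"x":-0.0369,"y":-0.0153,"z":0,"yaw":0}
    - {"hand":0,"x":-0.0369,"y":-0.0153,"z":0,"yaw":0}
    - {"hand":0,"x":-0.0369,"y":-0.0153,"z":0,"yaw":0}
    - {"hand":0,"x":-0.0369,"y":-0.0153,"z":0,"yaw":0}
    - {"hand":0,"x":-0.0369,"y":-0.0153,"z":0,"yaw":0}
    - {"hand":0,"x":-0.0369,"y":-0.0153,"z":0,"yaw":0}
    - {"hand":0,"x":-0.0369,"y":-0.0153,"z":0,"yaw":0}
    - {"hand":0,"x":-0.0369,"y":-0.0153,"z":0,"yaw":0}
    - {"hand":0,"x":-0.0369,"y":-0.0153,"z":0,"yaw":0}

```text
clock: 1.1
eef_pos: [483.6, 245.1, 205.2]
eef_rot: [-3.141, -0.0, 2.792]
wrist_force: [-0.2, -0.1, -0.2]
finger_gap: 47.3
finger_force: 0.0
```

Request:
arm_command:
  targets:
    - {"hand":0,"x":0,"y":0,"z":0,"yaw":-0.141}
    - {"hand":0,"x":0,"y":0,"z":0,"yaw":-0.141}
    - {"hand":0,"x":0,"y":0,"z":0,"yaw":-0.141}
    - {"hand":0,"x":0,"y":0,"z":0,"yaw":-0.141}
    - {"hand":0,"x":0,"y":0,"z":0,"yaw":-0.141}
    - {"hand":0,"x":0,"y":0,"z":0,"yaw":-0.141}
    - {"hand":0,"x":0,"y":0,"z":0,"yaw":-0.142}
    - {"hand":0,"x":0,"y":0,"z":0,"yaw":0}
    - {"hand":0,"x":0,"y":0,"z":0,"yaw":0}

```text
clock: 2.0
eef_pos: [482.6, 246.5, 205.3]
eef_rot: [3.141, -0.0, -2.508]
wrist_force: [0.8, 0.8, -0.2]
finger_gap: 46.9
finger_force: 0.0
```

Run:
```python
from h import *
s=manip.read_state();print(s["clock"],s["eef_pos"],s["eef_rot"],s["finger_gap"],s["joints"],s["wrist_force"])
c=get_calibration("wrist");im=camera("wrist");cv2.imwrite("pics/w1.png",im[:,:,::-1])
for p in [(484.3,244.3,96),(494.4,165.1,95),(566,134.5,42)]:print(proj(c,p))
```

```text
2.0 [482.62277845 246.45274438 205.25698584] [ 3.14149674e+00 -3.91757268e-04 -2.50771038e+00] 46.914529247004545 [ 4.04540770e-01  2.82284532e-01  1.54413078e+00  4.48762544e-06
  1.31558064e+00 -1.80013895e+00] [ 0.81094322  0.77940121 -0.19127969]
[315.10861997 200.64037599]
[238.74185465 159.11991565]
[192.04581914 190.30636274]
```

View pics/w1.png

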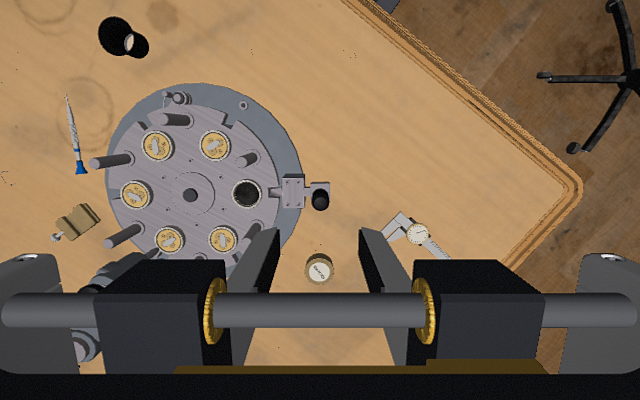

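The wrist picture shows the knob top near (320,203), six nests round the hub at (190,195), and the studs leaning out of the plate. I'll refine the pose from these.

Run:
```python
from h import *
from scipy.optimize import least_squares
c=get_calibration("wrist");im=cv2.imread("pics/w1.png")
g=cv2.cvtColor(im,cv2.COLOR_BGR2GRAY)
cs=cv2.HoughCircles(cv2.resize(g[110:275,110:280],None,fx=4,fy=4,interpolation=cv2.INTER_CUBIC),cv2.HOUGH_GRADIENT,1,120,param1=120,param2=25,minRadius=50,maxRadius=75)
C=cs[0]/4+[110,110,0];print(np.round(C,1))
x0=np.array([566,134.5,.115])
W=np.array([ray(c,p[:2],54)[:2] for p in C])
keep=[];an=[]
for w in W:
    d=w-x0[:2];a=np.arctan2(d[1],d[0])-x0[2];k=round(a/(np.pi/3))
    if abs(np.hypot(*d)-60)<8: keep.append(w);an.append(k*np.pi/3)
K=np.array(keep);an=np.array(an)
f=lambda p:(K-np.c_[p[0]+60*np.cos(an+p[2]),p[1]+60*np.sin(an+p[2])]).ravel()
r=least_squares(f,x0,loss="soft_l1");print(r.x,np.degrees(r.x[2]),np.round(f(r.x),1),np.degrees(an))
m=(im.max(2)<45).astype(np.uint8);m[:, :308]=0;m[:,335:]=0;m[:185]=0;m[215:]=0
ys,xs=np.nonzero(m);print("knob blob",xs.min(),xs.max(),ys.min(),ys.max())
print(cv2.resize(g[180:216,306:336],None,fx=1,fy=1)[::2,::2])
```

```text
[[214.9 146.4  14.7]
 [247.1 192.9  14.2]
 [223.6 239.1  14.5]
 [157.9 144.6  14.9]
 [170.6 239.9  14.9]
 [134.6 194.1  12.8]]
[5.64801552e+02 1.38744151e+02 1.22312038e-01] 7.00796354866979 [ 2.2  0.7  0.  -0.6 -0.2 -0.1 -0.6  0.2 -0.8  0.9  0.4 -1.2] [-180.  120.   60. -120.    0.  -60.]
knob blob 308 328 187 210
[[161 157 162 165 169 171 169 169 169 170 173 167 165 161 162]
 [163 159 149  66  65  64  67  65  67  62  59  59 154 159 162]
 [159 158 142 147 149 149 147 148 148 148 148 144 157 163 164]
 [117 121 137 146 146 148 148 149 147 147 146 145 162 162 161]
 [151 152 142 143 146 160 100  73 117 156 145 143 158 164 162]
 [146 144 136 150 116   0   0   7   1  14 146 147 160 161 162]
 [144 146 135 133   7   8   8   2   9   4  14 138 156 162 162]
 [150 148 136  85   2  13   7  18   8   6   1 136 157 163 164]
 [143 149 139  61  16  18  14  11  17  14  12  64 159 158 163]
 [142 151 138  35  14  31  66  55  49  30  15   0 155 156 158]
 [148 147 158  14  25  63  55  52  46  41  28   0 158 154 154]
 [154 146 160   3  38  50  50  47  38  35  29   0 155 156 153]
 [153 152 160  29  35  43  46  49  40  38  24  22 166 154 158]
 [152 151 155 106  12  38  37  40  36  32  18 101 157 157 153]
 [151 153 153 159  83  12  31  29  29  12  54 159 152 153 153]
 [154 151 152 152 157 125  61   4  59 144 155 151 150 154 151]
 [156 158 154 154 151 152 157 157 154 150 149 149 153 152 153]
 [160 160 159 156 154 153 151 153 153 149 148 150 152 153 153]]
```

Run:
```python
from h import *
c=get_calibration("wrist");k=ray(c,(320.5,201.5),96)[:2];x=np.array([564.8,138.74]);d=k-x
print(k,np.hypot(*d),np.degrees(np.arctan2(d[1],d[0])))
t=manip.read_state()["eef_pos"][:2]
th=-2.5077;ux=np.array([np.cos(th),np.sin(th)]);uy=np.array([np.sin(th),-np.cos(th)])
print("to knob tool x,y",(k-t)@ux,(k-t)@uy)
```

```text
[482.00362709 248.89871134] 137.80486585029863 126.92888425032451
to knob tool x,y -0.9254656028476429 2.319583945735702
```

Request:
arm_command:
  targets:
    - {"hand":0,"x":0,"y":0.0015,"z":0.025,"yaw":0}
    - {"hand":0,"x":0,"y":0,"z":0.025,"yaw":0}
    - {"hand":0,"x":0,"y":0,"z":0.025,"yaw":0}
    - {"hand":0,"x":0,"y":0,"z":0.025,"yaw":0}
    - {"hand":0,"x":0,"y":0,"z":0.02,"yaw":0}
    - {"hand":0,"x":0,"y":0,"z":0.015,"yaw":0}
    - {"hand":0,"x":0,"y":0,"z":0.008,"yaw":0}
    - {"hand":0,"x":0,"y":0,"z":0,"yaw":0}

```text
clock: 2.85
eef_pos: [481.5, 247.5, 61.7]
eef_rot: [3.141, -0.002, -2.505]
wrist_force: [0.8, -0.4, 0.9]
finger_gap: 47.0
finger_force: 0.0
```

Request:
arm_command:
  targets:
    - {"hand":-0.3}
    - {"hand":-0.7}
    - {"hand":-0.7}
    - {"hand":-0.7}
    - {"hand":-0.7}
    - {"hand":-0.7}
  newtons: 6

```text
schema error: expected keys hand, x, y, z, yaw
```

Request:
arm_command:
  targets:
    - {"hand":-0.6,"x":0,"y":0,"z":0,"yaw":0}
    - {"hand":-0.7,"x":0,"y":0,"z":0,"yaw":0}
    - {"hand":-0.7,"x":0,"y":0,"z":0,"yaw":0}
    - {"hand":-0.7,"x":0,"y":0,"z":0,"yaw":0}
    - {"hand":-0.7,"x":0,"y":0,"z":0,"yaw":0}
    - {"hand":-0.7,"x":0,"y":0,"z":0,"yaw":0}
  newtons: 6

```text
clock: 3.45
eef_pos: [482.0, 247.8, 62.8]
eef_rot: [-3.141, 0.001, -2.503]
wrist_force: [-0.9, -0.9, 4.3]
finger_gap: 17.7
finger_force: 6.0
```

Request:
arm_command:
  targets:
    - {"hand":-1,"x":0,"y":0,"z":0,"yaw":0}
    - {"hand":-1,"x":0,"y":0.001,"z":0,"yaw":0}
    - {"hand":-1,"x":0,"y":0.002,"z":0,"yaw":0}
    - {"hand":-1,"x":0,"y":0.002,"z":0,"yaw":0}
    - {"hand":-1,"x":0,"y":0.002,"z":0,"yaw":0}
    - {"hand":-1,"x":0,"y":0.002,"z":0,"yaw":0}
    - {"hand":-1,"x":0,"y":0,"z":0,"yaw":0}
    - {"hand":-1,"x":0,"y":0,"z":0,"yaw":0}
  newtons: 12

```text
clock: 4.25
eef_pos: [476.6, 255.0, 62.8]
eef_rot: [-3.141, 0.001, -2.503]
wrist_force: [-1.1, -1.0, 5.2]
finger_gap: 17.2
finger_force: 12.0
```

Request:
arm_command:
  targets:
    - {"hand":-1,"x":0,"y":0.002,"z":0,"yaw":0}
    - {"hand":-1,"x":0,"y":0.002,"z":0,"yaw":0}
    - {"hand":-1,"x":0,"y":0.0015,"z":0,"yaw":0}
    - {"hand":-1,"x":0,"y":0,"z":0,"yaw":0}
  newtons: 12

```text
clock: 4.65
eef_pos: [473.4, 259.3, 62.8]
eef_rot: [-3.141, 0.0, -2.503]
wrist_force: [-0.8, -1.1, 6.1]
finger_gap: 17.1
finger_force: 12.0
```

Request:
arm_command:
  targets:
    - {"hand":-1,"x":0,"y":0.001,"z":0,"yaw":0}
    - {"hand":-1,"x":0,"y":0.001,"z":0,"yaw":0}
    - {"hand":-1,"x":0,"y":0,"z":0,"yaw":0}
  newtons: 12

```text
clock: 4.95
eef_pos: [472.9, 259.9, 62.8]
eef_rot: [-3.139, 0.001, -2.504]
wrist_force: [5.4, -9.0, 4.1]
finger_gap: 17.6
finger_force: 12.0
```

Request:
arm_command:
  targets:
    - {"hand":-1,"x":0,"y":-0.001,"z":0,"yaw":0}
    - {"hand":0,"x":0,"y":0,"z":0,"yaw":0}
    - {"hand":0,"x":0,"y":0,"z":0,"yaw":0}
    - {"hand":0,"x":0,"y":0,"z":0,"yaw":0}
    - {"hand":0,"x":0,"y":0,"z":-0.01,"yaw":0}
    - {"hand":0,"x":0,"y":0,"z":-0.03,"yaw":0}
    - {"hand":0,"x":0,"y":0,"z":-0.03,"yaw":0}
    - {"hand":0,"x":0.013,"y":-0.029,"z":0,"yaw":0}
    - {"hand":0,"x":0.013,"y":-0.029,"z":0,"yaw":0}
    - {"hand":0,"x":0.013,"y":-0.029,"z":0,"yaw":0}

```text
clock: 5.95
eef_pos: [493.2, 166.1, 133.4]
eef_rot: [-3.141, 0.001, -2.503]
wrist_force: [0.7, 1.1, 0.1]
finger_gap: 46.9
finger_force: 0.0
```

Request:
arm_command:
  targets:
    - {"hand":-0.2,"x":0,"y":0,"z":0,"yaw":0.148}
    - {"hand":-0.2,"x":0,"y":0,"z":0,"yaw":0.148}
    - {"hand":-0.2,"x":0,"y":0,"z":0,"yaw":0.149}
    - {"hand":-0.2,"x":0,"y":0,"z":0,"yaw":0.149}
    - {"hand":-0.2,"x":0,"y":0,"z":0,"yaw":0.149}
    - {"hand":-0.2,"x":0,"y":0,"z":0,"yaw":0.149}
    - {"hand":-0.2,"x":0,"y":0,"z":0,"yaw":0.149}
    - {"hand":-0.2,"x":0,"y":0,"z":0,"yaw":0}
    - {"hand":-0.2,"x":0,"y":0,"z":0,"yaw":0}

```text
clock: 6.85
eef_pos: [493.1, 167.1, 132.9]
eef_rot: [3.141, 0.0, 2.743]
wrist_force: [-0.5, 0.0, 0.0]
finger_gap: 37.7
finger_force: 0.0
```

Run:
```python
from h import *
s=manip.read_state();print(s["clock"],s["eef_pos"],s["eef_rot"],s["finger_gap"],s["joints"])
c=get_calibration("wrist");im=camera("wrist");cv2.imwrite("pics/w2.png",im[:,:,::-1])
for z in (95,42):print(proj(c,(494,166.4,z)))
```

```text
6.85 [493.12130485 167.10133121 132.87716978] [3.14136695e+00 2.98203103e-04 2.74344641e+00] 37.71754238891727 [ 2.56368845e-01  3.07868630e-01  1.68835661e+00 -2.72472051e-06
  1.14499344e+00 -9.16280147e-01]
[318.07449019 224.98775771]
[318.14354138 206.94844624]
```

View pics/w2.png

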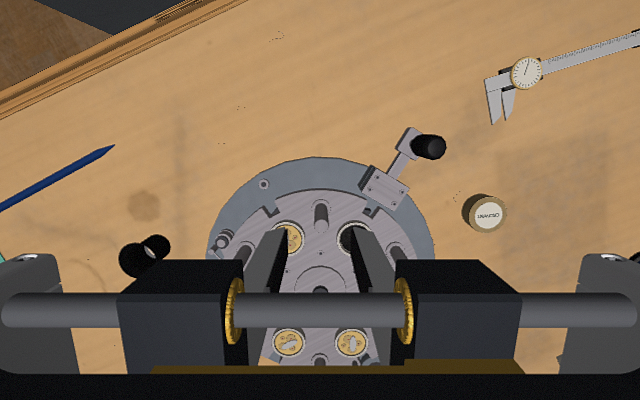

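The stud stands between the fingers (top ≈(321,224), foot ≈(321,205)), and the bolt is drawn out (knob ≈(428,147)). I'll go down and grip the stud.

Request:
arm_command:
  targets:
    - {"hand":-0.2,"x":0,"y":0.001,"z":0.02,"yaw":0}
    - {"hand":-0.2,"x":0,"y":0,"z":0.02,"yaw":0}
    - {"hand":-0.2,"x":0,"y":0,"z":0.018,"yaw":0}
    - {"hand":-0.2,"x":0,"y":0,"z":0.012,"yaw":0}
    - {"hand":-0.2,"x":0,"y":0,"z":0,"yaw":0}
    - {"hand":-0.6,"x":0,"y":0,"z":0,"yaw":0}
    - {"hand":-1,"x":0,"y":0,"z":0,"yaw":0}
    - {"hand":-1,"x":0,"y":0,"z":0,"yaw":0}
    - {"hand":-1,"x":0,"y":0,"z":0,"yaw":0}
    - {"hand":-1,"x":0,"y":0,"z":0,"yaw":0}
  newtons: 5

```text
clock: 7.9
eef_pos: [493.8, 168.1, 63.0]
eef_rot: [3.141, 0.001, 2.739]
wrist_force: [-1.5, 0.5, 5.4]
finger_gap: 10.9
finger_force: 5.0
```

Run:
```python
from h import *
s=manip.read_state();print(s)
```

```text
{'clock': 7.9, 'joints': array([ 2.57829592e-01,  4.03890126e-01,  1.74177820e+00,  1.19631865e-05,
        9.94973142e-01, -9.10355763e-01]), 'qd': array([ 0.00234196,  0.00116766, -0.00024577,  0.00118085,  0.0003837 ,
        0.00152641]), 'effort': array([-2.04094495e-01, -5.08571720e+01, -2.80995119e+01, -2.96660559e-02,
       -1.00018443e-01,  3.13431228e-04]), 'eef_pos': array([493.7674365 , 168.05987114,  62.98981506]), 'eef_rot': array([3.14100121e+00, 7.45008730e-04, 2.73897495e+00]), 'wrist_force': array([-1.52112664,  0.45817801,  5.42659815]), 'moment': array([-0.00801614,  0.08367741, -0.03187224]), 'finger_force': 5.000697746872902, 'finger_gap': 10.927707434853858}
```

Request:
arm_command:
  targets:
    - {"hand":-1,"x":0,"y":0,"z":0,"yaw":0}
    - {"hand":-1,"x":-6e-05,"y":-0.00312,"z":0,"yaw":-0.04}
    - {"hand":-1,"x":-0.00025,"y":-0.00623,"z":0,"yaw":-0.08}
    - {"hand":-1,"x":-0.00025,"y":-0.00623,"z":0,"yaw":-0.08}
    - {"hand":-1,"x":-0.00025,"y":-0.00623,"z":0,"yaw":-0.08}
    - {"hand":-1,"x":-0.00025,"y":-0.00623,"z":0,"yaw":-0.08}
    - {"hand":-1,"x":-0.00025,"y":-0.00623,"z":0,"yaw":-0.08}
    - {"hand":-1,"x":0,"y":0,"z":0,"yaw":0}
  newtons: 15

```text
clock: 8.7
eef_pos: [487.6, 133.9, 63.0]
eef_rot: [-3.141, 0.001, -3.102]
wrist_force: [-0.2, -1.1, 6.1]
finger_gap: 10.2
finger_force: 15.0
```

Request:
arm_command:
  targets:
    - {"hand":-1,"x":-6e-05,"y":-0.00312,"z":0,"yaw":-0.04}
    - {"hand":-1,"x":-0.00025,"y":-0.00623,"z":0,"yaw":-0.08}
    - {"hand":-1,"x":-0.00025,"y":-0.00623,"z":0,"yaw":-0.08}
    - {"hand":-1,"x":-0.00025,"y":-0.00623,"z":0,"yaw":-0.08}
    - {"hand":-1,"x":-0.00025,"y":-0.00623,"z":0,"yaw":-0.08}
    - {"hand":-1,"x":-0.00025,"y":-0.00623,"z":0,"yaw":-0.08}
    - {"hand":-1,"x":0,"y":0,"z":0,"yaw":0}
    - {"hand":-1,"x":0,"y":0,"z":0,"yaw":0}
  newtons: 15

```text
clock: 9.5
eef_pos: [496.2, 101.1, 63.0]
eef_rot: [-3.141, 0.0, -2.664]
wrist_force: [-2.0, -4.7, 6.5]
finger_gap: 10.4
finger_force: 15.0
```

Request:
arm_command:
  targets:
    - {"hand":-1,"x":-6e-05,"y":-0.00312,"z":0,"yaw":-0.04}
    - {"hand":-1,"x":-6e-05,"y":-0.00312,"z":0,"yaw":-0.04}
    - {"hand":-1,"x":-6e-05,"y":-0.00312,"z":0,"yaw":-0.04}
  newtons: 15

```text
clock: 9.8
eef_pos: [500.3, 93.9, 63.0]
eef_rot: [3.14, -0.0, -2.543]
wrist_force: [-7.3, 3.5, 11.2]
finger_gap: 10.2
finger_force: 15.0
```

Request:
arm_command:
  targets:
    - {"hand":-1,"x":0,"y":-0.00156,"z":0,"yaw":-0.02}
    - {"hand":-1,"x":0,"y":-0.00156,"z":0,"yaw":-0.02}
  newtons: 15

```text
clock: 10.0
eef_pos: [502.0, 91.4, 63.0]
eef_rot: [3.14, -0.0, -2.504]
wrist_force: [-7.8, 3.5, 11.1]
finger_gap: 10.6
finger_force: 15.0
```

Request:
arm_command:
  targets:
    - {"hand":-1,"x":0,"y":-0.00156,"z":0,"yaw":-0.02}
    - {"hand":-1,"x":0,"y":-0.00156,"z":0,"yaw":-0.02}
  newtons: 15

```text
clock: 10.2
eef_pos: [504.2, 88.5, 63.0]
eef_rot: [3.141, -0.0, -2.463]
wrist_force: [-2.8, -4.7, 8.1]
finger_gap: 10.6
finger_force: 15.0
```

Request:
arm_command:
  targets:
    - {"hand":-1,"x":0,"y":-0.00156,"z":0,"yaw":-0.02}
    - {"hand":-1,"x":0,"y":-0.00156,"z":0,"yaw":-0.02}
  newtons: 15

```text
clock: 10.4
eef_pos: [506.3, 85.9, 63.0]
eef_rot: [-3.142, -0.0, -2.423]
wrist_force: [-4.8, -2.1, 8.5]
finger_gap: 10.6
finger_force: 15.0
```

Request:
arm_command:
  targets:
    - {"hand":-1,"x":0.0008,"y":0.001,"z":0,"yaw":0.013}
    - {"hand":-1,"x":0,"y":0.001,"z":0,"yaw":0.013}
    - {"hand":-1,"x":0,"y":0.001,"z":0,"yaw":0.013}
    - {"hand":-1,"x":0,"y":0.001,"z":0,"yaw":0.013}
    - {"hand":-1,"x":0,"y":0,"z":0,"yaw":0}
  newtons: 15

```text
clock: 10.9
eef_pos: [503.7, 89.0, 63.0]
eef_rot: [-3.141, 0.001, -2.477]
wrist_force: [2.1, 1.2, 6.1]
finger_gap: 10.5
finger_force: 15.0
```

Request:
arm_command:
  targets:
    - {"hand":-1,"x":0,"y":0.0005,"z":0,"yaw":0.006}
    - {"hand":-1,"x":0,"y":0,"z":0,"yaw":0}
  newtons: 15

```text
clock: 11.1
eef_pos: [503.5, 89.3, 63.0]
eef_rot: [-3.141, 0.002, -2.483]
wrist_force: [3.6, 1.4, 5.3]
finger_gap: 10.3
finger_force: 15.0
```

Request:
arm_command:
  targets:
    - {"hand":-1,"x":0,"y":0.0005,"z":0,"yaw":0.006}
    - {"hand":-1,"x":0,"y":0,"z":0,"yaw":0}
  newtons: 15

```text
clock: 11.3
eef_pos: [503.4, 89.4, 63.0]
eef_rot: [-3.14, 0.002, -2.489]
wrist_force: [5.6, -1.2, 4.6]
finger_gap: 10.9
finger_force: 15.0
```

```bash
cat >> h.py <<'E'
def tang():
    s=manip.read_state();p=s["eef_pos"][:2]-[565.8,135.8];a=np.arctan2(p[1],p[0]);f=s["wrist_force"]
    r=np.array([np.cos(a),np.sin(a)]);t=np.array([-r[1],r[0]])
    a0=np.arctan2(168.06-135.8,493.77-565.8)
    print(s["clock"],"angle",(a-a0)%(2*np.pi),"r",np.hypot(*p),"Ft",f[:2]@t,"Fr",f[:2]@r,s["eef_rot"],s["finger_gap"])
E
python3 -c "from h import *;tang()"
```

```text
11.3 angle 1.0601497327371154 r 77.74173610505753 Ft 4.356774234314787 Fr -3.7699000997321144 [-3.14011696e+00  1.75680219e-03 -2.48921059e+00] 10.92278886140884
```

Request:
arm_command:
  targets:
    - {"hand":-1,"x":0,"y":0.0005,"z":0,"yaw":0}
    - {"hand":-1,"x":0,"y":0,"z":0,"yaw":0}
  newtons: 15

```text
clock: 11.5
eef_pos: [503.3, 89.5, 63.0]
eef_rot: [-3.139, 0.002, -2.489]
wrist_force: [8.4, -3.9, 3.4]
finger_gap: 10.9
finger_force: 15.0
```

```bash
python3 -c "from h import *;tang()"
```

```text
11.5 angle 1.0585043294415133 r 77.73881783743987 Ft 8.102482965436353 Fr -4.424601645780297 [-3.13949129e+00  1.90034975e-03 -2.48910899e+00] 10.915858928040189
```

Request:
arm_command:
  targets:
    - {"hand":-1,"x":0,"y":0.0004,"z":0,"yaw":0}
    - {"hand":-1,"x":0,"y":0,"z":0,"yaw":0}
    - {"hand":-1,"x":0,"y":0,"z":0,"yaw":0}
    - {"hand":-1,"x":0,"y":0,"z":0,"yaw":0}
    - {"hand":-1,"x":0,"y":0,"z":0,"yaw":0}
  newtons: 15

```text
clock: 12.0
eef_pos: [503.3, 89.6, 63.0]
eef_rot: [-3.139, 0.002, -2.489]
wrist_force: [9.4, -5.3, 2.2]
finger_gap: 10.4
finger_force: 15.0
```

```bash
python3 -c "from h import *;tang()"
```

```text
12.0 angle 1.0573382824221405 r 77.7461418071803 Ft 9.871311156155178 Fr -4.362973968914609 [-3.13904140e+00  2.00394167e-03 -2.48915944e+00] 10.439761166920562
```

Request:
arm_command:
  targets:
    - {"hand":-1,"x":0,"y":0.0002,"z":0,"yaw":0}
    - {"hand":-1,"x":0,"y":0,"z":0,"yaw":0}
    - {"hand":-1,"x":0,"y":0,"z":0,"yaw":0}
    - {"hand":-1,"x":0,"y":0,"z":0,"yaw":0}
    - {"hand":-1,"x":0,"y":0,"z":0,"yaw":0}
  newtons: 15

```text
clock: 12.5
eef_pos: [503.3, 89.6, 63.0]
eef_rot: [-3.139, 0.002, -2.489]
wrist_force: [9.6, -6.2, 1.6]
finger_gap: 10.5
finger_force: 15.0
```

```bash
python3 -c "from h import *;tang()"
```

```text
12.5 angle 1.0569409724997723 r 77.72594825795807 Ft 10.666762686055026 Fr -4.091941133412713 [-3.13870595e+00  2.09612589e-03 -2.48915199e+00] 10.479704407837348
```

Request:
arm_command:
  targets:
    - {"hand":-1,"x":0,"y":-0.0004,"z":0,"yaw":0}
    - {"hand":-1,"x":0,"y":-0.0004,"z":0,"yaw":0}
    - {"hand":-0.2,"x":0,"y":0,"z":0,"yaw":0}
    - {"hand":-0.2,"x":0,"y":0,"z":0,"yaw":0}
    - {"hand":-0.2,"x":0,"y":0,"z":0,"yaw":0}
    - {"hand":-0.2,"x":0,"y":0,"z":-0.01,"yaw":0}
    - {"hand":-0.2,"x":0,"y":0,"z":-0.03,"yaw":0}
    - {"hand":-0.2,"x":0,"y":0,"z":-0.032,"yaw":0}
    - {"hand":-0.2,"x":0,"y":0,"z":0,"yaw":0}

```text
clock: 13.4
eef_pos: [504.1, 89.9, 138.9]
eef_rot: [-3.138, 0.006, -2.488]
wrist_force: [0.4, -1.1, -0.0]
finger_gap: 37.8
finger_force: 0.0
```

Net pawl load was about 9 N after friction, so I'll regrip and press slightly more.

Request:
arm_command:
  targets:
    - {"hand":-0.2,"x":0,"y":0,"z":0.03,"yaw":0}
    - {"hand":-0.2,"x":0,"y":0,"z":0.03,"yaw":0}
    - {"hand":-0.2,"x":0,"y":0,"z":0.012,"yaw":0}
    - {"hand":-0.6,"x":0,"y":0,"z":0,"yaw":0}
    - {"hand":-1,"x":0,"y":0,"z":0,"yaw":0}
    - {"hand":-1,"x":0,"y":0,"z":0,"yaw":0}
    - {"hand":-1,"x":0,"y":0,"z":0,"yaw":0}
    - {"hand":-1,"x":0,"y":0,"z":0,"yaw":0}
    - {"hand":-1,"x":0,"y":0.0005,"z":0,"yaw":0}
    - {"hand":-1,"x":0,"y":0,"z":0,"yaw":0}
  newtons: 15

```text
clock: 14.4
eef_pos: [503.2, 89.5, 63.6]
eef_rot: [-3.139, 0.002, -2.489]
wrist_force: [3.4, -7.6, 5.3]
finger_gap: 10.8
finger_force: 15.0
```

```bash
python3 -c "from h import *;tang()"
```

```text
14.4 angle 1.0582954172764776 r 77.86386488574352 Ft 8.089596779123378 Fr 1.8012988124608533 [-3.13918304e+00  1.91869202e-03 -2.48853296e+00] 10.782540205972978
```

Request:
arm_command:
  targets:
    - {"hand":-1,"x":0,"y":0.0004,"z":0,"yaw":0}
    - {"hand":-1,"x":0,"y":0.0002,"z":0,"yaw":0}
    - {"hand":-1,"x":0,"y":0,"z":0,"yaw":0}
    - {"hand":-1,"x":0,"y":0,"z":0,"yaw":0}
    - {"hand":-1,"x":0,"y":0,"z":0,"yaw":0}
    - {"hand":-1,"x":0,"y":0,"z":0,"yaw":0}
  newtons: 15

```text
clock: 15.0
eef_pos: [503.2, 89.6, 63.6]
eef_rot: [-3.138, 0.002, -2.489]
wrist_force: [5.9, -9.7, 5.0]
finger_gap: 10.5
finger_force: 15.0
```

```bash
python3 -c "from h import *;tang()"
```

```text
15.0 angle 1.0568275250362262 r 77.85582012545886 Ft 11.29842909291824 Fr 0.9442144140775871 [-3.13842305e+00  2.13967774e-03 -2.48865625e+00] 10.523456186681354
```

Request:
arm_command:
  targets:
    - {"hand":-1,"x":0,"y":0.0001,"z":0,"yaw":0}
    - {"hand":-1,"x":0,"y":0,"z":0,"yaw":0}
    - {"hand":-1,"x":0,"y":0,"z":0,"yaw":0}
    - {"hand":-1,"x":0,"y":-0.0004,"z":0,"yaw":0}
    - {"hand":-1,"x":0,"y":-0.0004,"z":0,"yaw":0}
    - {"hand":-0.2,"x":0,"y":0,"z":0,"yaw":0}
    - {"hand":-0.2,"x":0,"y":0,"z":0,"yaw":0}
    - {"hand":-0.2,"x":0,"y":0,"z":0,"yaw":0}
    - {"hand":-0.2,"x":0,"y":0,"z":-0.01,"yaw":0}
    - {"hand":-0.2,"x":0,"y":0,"z":-0.03,"yaw":0}

```text
clock: 16.0
eef_pos: [500.8, 89.9, 101.4]
eef_rot: [3.139, -0.004, -2.488]
wrist_force: [-0.4, -0.7, 0.5]
finger_gap: 37.6
finger_force: 0.0
```

Request:
arm_command:
  targets:
    - {"hand":0,"x":0,"y":0,"z":-0.032,"yaw":0}
    - {"hand":0,"x":-0.0196,"y":0.0383,"z":0,"yaw":0}
    - {"hand":0,"x":-0.0196,"y":0.0383,"z":0,"yaw":0}
    - {"hand":0,"x":-0.0196,"y":0.0383,"z":0,"yaw":0}
    - {"hand":0,"x":-0.0196,"y":0.0383,"z":0,"yaw":0}
    - {"hand":0,"x":0,"y":0,"z":0,"yaw":0}
    - {"hand":0,"x":0,"y":0,"z":0,"yaw":0}

```text
clock: 16.7
eef_pos: [471.0, 259.7, 134.8]
eef_rot: [-3.141, -0.0, -2.487]
wrist_force: [0.2, -0.1, 0.4]
finger_gap: 46.7
finger_force: 0.0
```

Run:
```python
from h import *
s=manip.read_state();print(s["clock"],s["eef_pos"],s["eef_rot"],s["finger_gap"])
c=get_calibration("wrist");im=camera("wrist");cv2.imwrite("pics/w3.png",im[:,:,::-1])
print(proj(c,(473.2,259.5,96)))
```

```text
16.7 [471.01159392 259.74995621 134.81796231] [-3.14148399e+00 -1.06296711e-05 -2.48654155e+00] 46.69622276579661
[315.71513432 224.62568148]
```

View pics/w3.png

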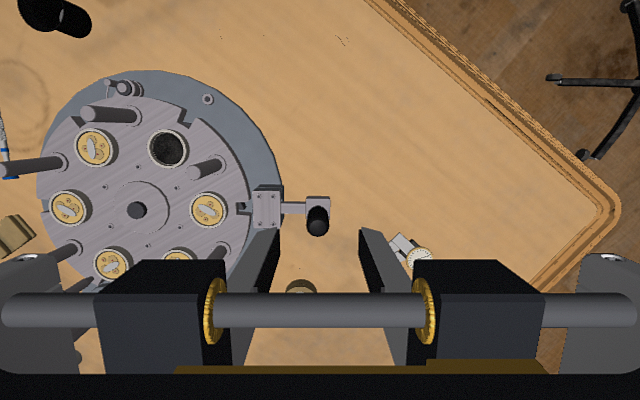

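The table is one station on: the black nest has moved on to (168,148) and a slot faces the bolt at (241,207). The knob top is at ≈(318,226), between the fingers. I'll go down and grip.

Request:
arm_command:
  targets:
    - {"hand":0,"x":-0.001,"y":0,"z":0.025,"yaw":0}
    - {"hand":0,"x":0,"y":0,"z":0.025,"yaw":0}
    - {"hand":0,"x":0,"y":0,"z":0.015,"yaw":0}
    - {"hand":0,"x":0,"y":0,"z":0.007,"yaw":0}
    - {"hand":-0.3,"x":0,"y":0,"z":0,"yaw":0}
    - {"hand":-1,"x":0,"y":0,"z":0,"yaw":0}
    - {"hand":-1,"x":0,"y":0,"z":0,"yaw":0}
    - {"hand":-1,"x":0,"y":0,"z":0,"yaw":0}
    - {"hand":-1,"x":0,"y":0,"z":0,"yaw":0}
    - {"hand":-1,"x":0,"y":0,"z":0,"yaw":0}
  newtons: 12

```text
clock: 17.75
eef_pos: [472.7, 259.7, 63.1]
eef_rot: [-3.141, 0.001, -2.488]
wrist_force: [1.5, -4.7, 6.4]
finger_gap: 17.4
finger_force: 12.0
```

Request:
arm_command:
  targets:
    - {"hand":-1,"x":0,"y":-0.001,"z":0,"yaw":0}
    - {"hand":-1,"x":0,"y":-0.001,"z":0,"yaw":0}
    - {"hand":-1,"x":0,"y":-0.001,"z":0,"yaw":0}
    - {"hand":-1,"x":0,"y":-0.001,"z":0,"yaw":0}
    - {"hand":-1,"x":0,"y":-0.001,"z":0,"yaw":0}
    - {"hand":-1,"x":0,"y":-0.001,"z":0,"yaw":0}
  newtons: 15

```text
clock: 18.35
eef_pos: [475.7, 255.6, 63.1]
eef_rot: [3.141, 0.001, -2.488]
wrist_force: [-3.6, 1.5, 7.2]
finger_gap: 17.3
finger_force: 15.0
```

Request:
arm_command:
  targets:
    - {"hand":-1,"x":0,"y":-0.001,"z":0,"yaw":0}
    - {"hand":-1,"x":0,"y":-0.0005,"z":0,"yaw":0}
    - {"hand":-1,"x":0,"y":0,"z":0,"yaw":0}
  newtons: 15

```text
clock: 18.65
eef_pos: [476.6, 254.4, 63.1]
eef_rot: [3.141, 0.001, -2.488]
wrist_force: [-3.2, 0.2, 7.0]
finger_gap: 17.3
finger_force: 15.0
```

Request:
arm_command:
  targets:
    - {"hand":-1,"x":0,"y":-0.001,"z":0,"yaw":0}
    - {"hand":-1,"x":0,"y":0,"z":0,"yaw":0}
  newtons: 15

```text
clock: 18.85
eef_pos: [477.2, 253.6, 63.1]
eef_rot: [3.141, 0.001, -2.488]
wrist_force: [-2.5, 0.4, 7.0]
finger_gap: 17.5
finger_force: 15.0
```

Request:
arm_command:
  targets:
    - {"hand":-1,"x":0,"y":-0.001,"z":0,"yaw":0}
    - {"hand":-1,"x":0,"y":-0.001,"z":0,"yaw":0}
    - {"hand":-1,"x":0,"y":0,"z":0,"yaw":0}
  newtons: 15

```text
clock: 19.15
eef_pos: [478.5, 252.0, 63.1]
eef_rot: [3.141, 0.001, -2.488]
wrist_force: [-2.8, -0.1, 7.7]
finger_gap: 17.1
finger_force: 15.0
```

Request:
arm_command:
  targets:
    - {"hand":-1,"x":0,"y":-0.001,"z":0,"yaw":0}
    - {"hand":-1,"x":0,"y":-0.001,"z":0,"yaw":0}
    - {"hand":-1,"x":0,"y":-0.001,"z":0,"yaw":0}
    - {"hand":-1,"x":0,"y":-0.001,"z":0,"yaw":0}
    - {"hand":-1,"x":0,"y":0,"z":0,"yaw":0}
  newtons: 15

```text
clock: 19.65
eef_pos: [480.9, 248.7, 63.1]
eef_rot: [3.141, 0.001, -2.488]
wrist_force: [-3.4, -0.4, 7.5]
finger_gap: 17.1
finger_force: 15.0
```

Request:
arm_command:
  targets:
    - {"hand":-1,"x":0,"y":-0.001,"z":0,"yaw":0}
    - {"hand":-1,"x":0,"y":-0.001,"z":0,"yaw":0}
    - {"hand":-1,"x":0,"y":0,"z":0,"yaw":0}
  newtons: 15

```text
clock: 19.95
eef_pos: [482.1, 247.1, 63.1]
eef_rot: [3.141, 0.001, -2.488]
wrist_force: [-3.1, 0.4, 7.2]
finger_gap: 17.4
finger_force: 15.0
```

Request:
arm_command:
  targets:
    - {"hand":-1,"x":0,"y":-0.0005,"z":0,"yaw":0}
    - {"hand":-1,"x":0,"y":-0.0005,"z":0,"yaw":0}
    - {"hand":-1,"x":0,"y":0,"z":0,"yaw":0}
  newtons: 15

```text
clock: 20.25
eef_pos: [482.6, 246.4, 63.1]
eef_rot: [3.141, 0.0, -2.488]
wrist_force: [-3.2, -0.7, 7.2]
finger_gap: 17.1
finger_force: 15.0
```

Request:
arm_command:
  targets:
    - {"hand":-1,"x":0,"y":-0.0005,"z":0,"yaw":0}
    - {"hand":-1,"x":0,"y":-0.0005,"z":0,"yaw":0}
    - {"hand":-1,"x":0,"y":0,"z":0,"yaw":0}
  newtons: 15

```text
clock: 20.55
eef_pos: [483.2, 245.6, 63.1]
eef_rot: [3.141, 0.0, -2.488]
wrist_force: [-3.2, 0.5, 7.8]
finger_gap: 17.4
finger_force: 15.0
```

Request:
arm_command:
  targets:
    - {"hand":-1,"x":0,"y":-0.0005,"z":0,"yaw":0}
    - {"hand":-1,"x":0,"y":0,"z":0,"yaw":0}
  newtons: 15

```text
clock: 20.75
eef_pos: [483.5, 245.2, 63.1]
eef_rot: [3.141, 0.0, -2.488]
wrist_force: [-3.4, 0.5, 6.9]
finger_gap: 17.1
finger_force: 15.0
```

Request:
arm_command:
  targets:
    - {"hand":-1,"x":0,"y":-0.0005,"z":0,"yaw":0}
    - {"hand":-1,"x":0,"y":0,"z":0,"yaw":0}
  newtons: 15

```text
clock: 20.95
eef_pos: [483.6, 245.1, 63.1]
eef_rot: [3.14, 0.0, -2.488]
wrist_force: [-5.2, 2.7, 8.5]
finger_gap: 17.1
finger_force: 15.0
```

Request:
arm_command:
  targets:
    - {"hand":-1,"x":0,"y":-0.0005,"z":0,"yaw":0}
    - {"hand":-1,"x":0,"y":0,"z":0,"yaw":0}
  newtons: 15

```text
clock: 21.15
eef_pos: [483.6, 245.1, 63.1]
eef_rot: [3.14, 0.0, -2.488]
wrist_force: [-7.8, 5.8, 9.5]
finger_gap: 17.1
finger_force: 15.0
```

Request:
arm_command:
  targets:
    - {"hand":-1,"x":0,"y":-0.0005,"z":0,"yaw":0}
    - {"hand":-1,"x":0,"y":0,"z":0,"yaw":0}
    - {"hand":-1,"x":0,"y":0,"z":0,"yaw":0}
    - {"hand":-1,"x":0,"y":0,"z":0,"yaw":0}
    - {"hand":-1,"x":0,"y":0,"z":0,"yaw":0}
  newtons: 15

```text
clock: 21.65
eef_pos: [483.6, 245.1, 63.1]
eef_rot: [3.139, 0.0, -2.488]
wrist_force: [-9.8, 8.0, 9.4]
finger_gap: 17.5
finger_force: 15.0
```

Request:
arm_command:
  targets:
    - {"hand":-1,"x":0,"y":-0.0001,"z":0,"yaw":0}
    - {"hand":-1,"x":0,"y":0,"z":0,"yaw":0}
    - {"hand":-1,"x":0,"y":0,"z":0,"yaw":0}
    - {"hand":-1,"x":0,"y":0.0008,"z":0,"yaw":0}
    - {"hand":0,"x":0,"y":0,"z":0,"yaw":0}
    - {"hand":0,"x":0,"y":0,"z":0,"yaw":0}
    - {"hand":0,"x":0,"y":0,"z":0,"yaw":0}
    - {"hand":0,"x":0,"y":0,"z":-0.01,"yaw":0}
    - {"hand":0,"x":0,"y":0,"z":-0.03,"yaw":0}
    - {"hand":0,"x":0,"y":0,"z":-0.03,"yaw":0}

```text
clock: 22.65
eef_pos: [483.9, 244.0, 133.7]
eef_rot: [3.141, -0.001, -2.489]
wrist_force: [-1.4, 0.1, 0.2]
finger_gap: 47.0
finger_force: 0.0
```

Request:
arm_command:
  targets:
    - {"hand":0,"x":0,"y":0,"z":-0.03,"yaw":0}
    - {"hand":0,"x":0,"y":0,"z":-0.03,"yaw":0}
    - {"hand":0,"x":0,"y":0,"z":0,"yaw":0}
    - {"hand":0,"x":0,"y":0,"z":0,"yaw":0}

```text
clock: 23.05
eef_pos: [484.2, 244.1, 193.0]
eef_rot: [-3.141, 0.001, -2.489]
wrist_force: [-0.2, -0.1, -0.7]
finger_gap: 46.7
finger_force: 0.0
```

Run:
```python
from h import *
s=manip.read_state();print(s["clock"],s["eef_pos"],s["wrist_force"])
im=camera("wrist");cv2.imwrite("pics/w4.png",im[:,:,::-1])
```

```text
23.05 [484.20733834 244.13312247 193.02529308] [-0.1976148  -0.06940526 -0.73224569]
```

View pics/w4.png

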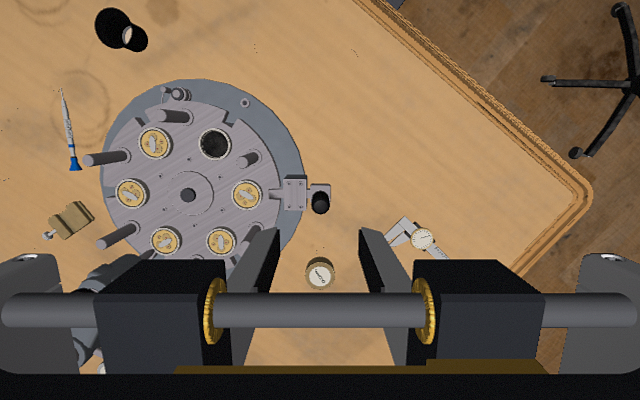

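The picture shows the bolt home: the knob at (320,203) sits close to the housing, the table has turned one station, and the arm is clear.

```bash
python3 -c "
from cell import manip
print(manip.sign_off())"
```

```text
the job is handed in; nothing more can be done
None
```

The job is handed in at 23 s: the table stands one station on, its tooth was drawn back on the pawl at about 9–10 N (11–12 N measured at the stud, less friction), and the bolt was pressed fully home at about the same and let go, with the arm clear and none of the other things touched.

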